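# Set the clay pots on their saucers

## Task

On the florist's bench, set each of the four empty clay pots down gently, upright, in the middle of the clay saucer or tray of its own shape and size, flat on the saucer's floor, with the square and oblong pots in line with the sides of their trays. The slim tall pot is nested in the wide round pot: lift it straight out before you move the wide one. Leave the saucers and trays, the candle and the glass tumbler standing where they are.

Things in the scene. Friction and masses are not known exactly. Their poses are not given: they have to be found in the camera images.
- wide_pot: wide round clay pot, hollow and open on top, 58 mm tall; foot 52 mm across, thick vertical rim band 68 mm across over the top 20 mm; wall 4 mm, floor 5 mm. The slim pot stands in it at the start. Origin: centre of its underside, z up (round, so its yaw does not matter)
- slim_pot: slim tall round clay pot, 90 mm tall; foot 38 mm across, thick vertical rim band 48 mm across over the top 24 mm. At the start it stands upright and loose inside the wide pot on its 5 mm floor, so its top is 95 mm above the bench and sticks out 37 mm above the wide pot's rim. Origin: centre of its underside, z up (round, so its yaw does not matter)
- square_pot: square clay pot, 52 mm tall, open on top; foot 44 x 44 mm, rim band 56 x 56 mm over the top 20 mm. Origin: centre of its underside, z up, x and y square to its sides
- oblong_pot: oblong clay pot (small trough), 46 mm tall, open on top; rim band 90 mm along its x and 46 mm along its y over the top 18 mm; foot 80 x 36 mm. Origin: centre of its underside, z up
- wide_saucer: larger round clay saucer for the wide pot, loose: 82 mm across, rim 12 mm high and 5 mm thick, hollow 72 mm across, its floor 5 mm above the bench. Origin: centre of its underside, z up
- slim_saucer: smaller round clay saucer for the slim pot, loose: 62 mm across, rim 12 mm high and 5 mm thick, hollow 52 mm across, its floor 5 mm above the bench. Origin: centre of its underside, z up
- square_tray: square clay tray for the square pot, loose: 70 x 70 mm, rim 12 mm high and 5 mm thick, hollow 60 x 60 mm, its floor 5 mm above the bench. Origin: centre of its underside, z up, x and y square to its sides
- oblong_tray: oblong clay tray for the oblong pot, loose: 108 mm along its x, 64 mm along its y, rim 12 mm high and 5 mm thick, hollow 98 x 54 mm, its floor 5 mm above the bench. Origin: centre of its underside, z up
- candle: cream pillar candle, 60 mm across and 75 mm tall (with a 9 mm wick), standing among the pots; leave it alone. Origin: centre of its underside, z up
- tumbler: clear glass tumbler, 62 mm across at the mouth and 80 mm tall, standing empty among the pots; leave it alone. Origin: centre of its underside, z up
Mind the look-alikes: they are no part of the job. Leave any blue look-alike of the oblong_pot alone.

How it is judged:
By the outcome, as a careful person would: the job done as asked, in the order asked, and still so for the second after the job is handed in, with the robot touching nothing.
It also fails if it takes over 131 s, if anything falls off the work surface, if the arm or the gripper's body presses on something with over 40 N, if the wrist force passes 120 N, or if a joint passes its speed limit or range.

## Robot

A 6-joint arm with a two-finger parallel gripper is mounted at the origin on the work surface. World frame = base frame: x ahead of the robot, y to its left, z up, the work surface at z = 0. Lengths are in mm, angles in rad, forces in N, time in s.
With the tool pointing down it reaches from about 350 to 800 mm from the base axis. Payload 7.3 kg.
Tool frame: the origin (TCP) lies at the very end of the fingers, on their centre line; the grasp point (between the pads) lies 19 mm behind it; z points along the fingers, y is the line along which they close (so a half turn about z gives the same grasp; the last joint's range is limited). The gripper opens to 85 mm and grips with 20 to 120 N. Pads are 22 mm wide; open, the fingers measure 114 mm over their backs; the gripper's body (76 mm by 85 mm) begins 54 mm behind the grasp point. The pads swing forward as they close: fully open they stand 13 mm farther back than shut.
Start: joints at [-1.492, 0.342, 1.524, -0, 1.275, -0.146], TCP at [117.05, -511.804, 231.322] pointing down, gripper open.
Joint ranges: [-2.53, 2.53], [-0.77, 2.02], [0.04, 2.7], [-1, 4.14], [0.28, 2.66], [-3.11, 3.11]. Speed limits (rad/s): [2.57, 2.57, 3.14, 3.14, 3.14, 3.14].

## Interface

Orientations are given as a 3x3 rotation matrix whose columns are the frame's x, y, z axes.
In Python, from station import env, grab_frame, workorder gives the robot as it stands.
- The arm moves only by the shell command python3 -m jog FILE [FORCE], which reads ROWS from the file FILE. ROWS is a JSON list of rows, 1 to 20 of them, each of 5 numbers: the finger opening in mm, then dx, dy, dz in shares of the most that a row can go, 1 being 50 mm, then a turn about the tool's z in fractions of the full range, 1 being 4 rad; each row shifts and turns the commanded pose from where the row before left it, along the tool's axes as they then stand; what a row does not reach is not made up. A row lasts 1/10 s, in which the tool goes at most 50 mm and 0.15 rad, less where a joint would pass 70% of its speed; a pose out of reach is approached as far as the arm can. The fingers move at their own pace and stop on an object; FORCE is the grip in N (left out, the last holds). Time passes only in rows, so rows that do not move let the fingers close. It prints the time, the measured TCP pose, the force, the opening and the grip force at its end. A shift or turn number past 1, either way, is cut back to 1. Input that does not fit is refused with a message, and nothing moves.
- env.get_obs(): the state, without advancing time (a new reading comes with each control period).
- grab_frame(name): name is "scene" or "top" or "wrist"; returns a dict with "color" (384x512x3 uint8, red, green, blue), "depth" (384x512 float32, mm along the optical axis (not along the pixel's ray), 0 where there is no reading), "fx", "fy", "cx", "cy" (pixels), "rvec" (rotation vector, rad) and "tvec" (3), from world to camera coordinates, as OpenCV has them. Camera axes: x right, y down, z forward; pixel columns grow to the right and rows downward; lengths in mm; the calibration is good to about 2 mm. A picture is of the moment at which its call begins.
- workorder.close_job(): hands the job in; it is judged then, once.
The state is a dict: "time": time; "joint_positions": joint angles; "joint_velocities": joint speeds; "tau": joint torques, N m; "position": TCP position; "tool_rot": TCP orientation; "force": force on the tool from outside, world axes, zero at the start; "ft_torque": the same for the moment, N m; "grip_width": finger opening in mm; "grip_force": force on a finger pad.
Only numpy, scipy, OpenCV 4.12 (cv2) and the standard library are available. Lean on these libraries where they do the work, as an engineer would, in place of code of your own. Each camera call takes 0.05 s, during which the arm holds its last target. There are 200 camera calls.

## Working session

There is one attempt and no reset: what is moved stays moved. The work goes in short steps, Python scripts to look and compute and a shell command to move; the robot and the scene stay as the last step left them, time stands still between calls to the robot, and variables do not carry over. Pictures are saved under pics/ and viewed, at most 14 in all, crops included, and the job is handed in when it is done.

```bash
mkdir -p pics; ls; python3 - <<'E'
from station import env, grab_frame
import cv2,numpy as np
for n in ["scene","top"]:
    f=grab_frame(n); np.savez(f"{n}0.npz",**f)
    cv2.imwrite(f"pics/{n}0.png",f["color"][:,:,::-1]); print(n,f["fx"],f["rvec"],f["tvec"])
    R=cv2.Rodrigues(np.array(f["rvec"]))[0];print(-R.T@np.array(f["tvec"]).ravel())
o=env.get_obs();print(o["time"],o["position"],o["tool_rot"],o["grip_width"])
E
```

```text
pics
scene 452.7949317314278 [ 1.9738799   1.49393845 -0.5996957 ] [-122.39453586 -324.85048469 1424.14918142]
[1203.09834402 -205.48080839  811.81350245]
top 492.78329516131976 [ 2.18559494 -2.17538069  0.06416354] [   4.59848236  479.35677286 1161.30706331]
[ 397.08926592   -6.37322078 1191.93861167]
0.1 [ 117.03252527 -511.39802489  230.69396172] [[ 9.74831119e-01  2.22944561e-01 -1.12800756e-04]
 [ 2.22944491e-01 -9.74830091e-01  1.43065356e-03]
 [ 2.08994859e-04 -1.41979392e-03 -9.99998970e-01]] 85.04955606126593
```

View pics/scene0.png

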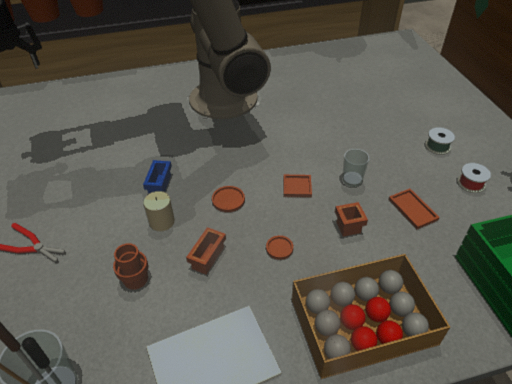

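View pics/top0.png

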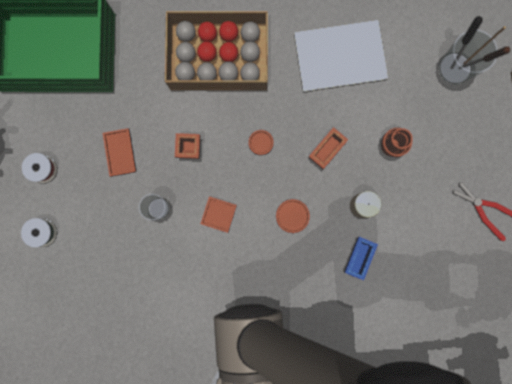

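The scene view shows the nested pots at (130,267), oblong pot (206,250), square pot (350,219), trays and saucers at (228,198), (297,185), (280,247) and (413,208), candle (158,211), tumbler (354,167) and a blue trough (157,175). The top view shows the same things at: nest (397,142), oblong pot (328,148), square pot (188,146), saucers (261,142) and (293,216), square tray (219,214), oblong tray (120,152), blue look-alike (361,258), candle (367,204), tumbler (157,208).

Candidates that could be confused (top pixels): oblong pot (328,148) vs the blue trough (361,258) and the oblong tray (120,152); slim pot inside wide pot (397,142); saucers, small (261,142) vs large (293,216). I choose the clay ones.

```bash
cat > h.py <<'E'
import numpy as np, cv2
def cam(f):
    R=cv2.Rodrigues(np.array(f["rvec"],float))[0]; t=np.array(f["tvec"],float).ravel(); return R,t
def ray(f,px,z):
    """pixels (N,2) -> world points on plane z"""
    R,t=cam(f); px=np.asarray(px,float).reshape(-1,2)
    d=np.c_[(px[:,0]-f["cx"])/f["fx"],(px[:,1]-f["cy"])/f["fy"],np.ones(len(px))]@R
    c=-R.T@t; return c+d*((z-c[2])/d[:,2])[:,None]
def cloud(f):
    R,t=cam(f); h,w=f["depth"].shape; u,v=np.meshgrid(np.arange(w),np.arange(h)); D=f["depth"]
    p=np.stack([(u-f["cx"])/f["fx"]*D,(v-f["cy"])/f["fy"]*D,D],-1)
    return (p-t)@R
def clay(f):
    hsv=cv2.cvtColor(np.ascontiguousarray(f["color"]),cv2.COLOR_RGB2HSV)
    return ((hsv[...,0]<14)|(hsv[...,0]>174))&(hsv[...,1]>110)&(hsv[...,2]>40)
def rect(xy):
    (c,s,a)=cv2.minAreaRect(np.asarray(xy,np.float32).reshape(-1,1,2))
    if s[0]<s[1]: s=s[::-1]; a+=90
    return np.round(c,1),np.round(s,1),round(((a+90)%180)-90,1)  # angle: long side from world x
E
python3 - <<'E'
from h import *
f=dict(np.load("top0.npz")); P=cloud(f); m=clay(f)
n,L,st,ce=cv2.connectedComponentsWithStats(m.astype(np.uint8))
for i in range(1,n):
    if st[i,4]<150 or ce[i][1]>240 or ce[i][1]<100: continue
    M=L==i; z=P[M][:,2]; zt=np.percentile(z,95)
    print(np.round(ce[i]),st[i,4],"z",np.round(np.percentile(z,[5,50,95,99]),1))
    cs,_=cv2.findContours(M.astype(np.uint8),cv2.RETR_EXTERNAL,cv2.CHAIN_APPROX_NONE)
    c=max(cs,key=len)
    for zz in ((12,) if zt<25 else (46,52,58,95)): print("   contour@",zz,*rect(ray(f,c,zz)[:,:2]))
    q=P[M&(P[...,2]>zt-8)]
    print("   top pts",len(q),*rect(q[:,:2]))
o=cv2.resize(f["color"][110:180,90:430,::-1],None,fx=2.3,fy=2.3,interpolation=2); cv2.imwrite("pics/c0.png",o)
for n,(x0,x1,y0,y1) in dict(cand=(345,390,180,225),tum=(135,180,185,230),blue=(340,382,230,285)).items():
    q=P[y0:y1,x0:x1].reshape(-1,3); q=q[q[:,2]>15]; print(n,len(q),q[:,2].max(),*rect(q[:,:2]))
E
```

```text
[119. 152.] 1102 z [ 1.3  5.9 13.5 16.1]
   contour@ 12 [586.6 338.2] [105.4  62.6] 10.7
   top pts 620 [486.9 206.5] [448. 113.] 53.0
[327. 149.] 654 z [ 1.4 40.3 48.3 49.8]
   contour@ 46 [ 592.7 -162.8] [89.1 43.1] -40.1
   contour@ 52 [ 591.7 -162. ] [88.6 42.9] -40.1
   contour@ 58 [ 590.6 -161.2] [88.1 42.7] -40.1
   contour@ 95 [ 584.3 -156.1] [85.3 41.3] -40.1
   top pts 327 [514.5 -96.8] [296.   43.2] -40.2
[397. 142.] 353 z [ 9.8 60.3 96.1 97.7]
   contour@ 46 [ 606.  -324.5] [65.4 64.1] 89.3
   contour@ 52 [ 604.9 -322.8] [65.1 63.8] 89.3
   contour@ 58 [ 603.9 -321.2] [64.7 63.4] 89.3
   contour@ 95 [ 597.1 -310.9] [62.6 61.4] 89.3
   top pts 106 [ 517.5 -167.5] [399.5  46.4] -59.9
[261. 142.] 445 z [ 1.5  5.7 13.1 15.7]
   contour@ 12 [612.3  -4.8] [55.6 53.8] -89.8
   top pts 255 [612.4  -4.7] [56.  55.1] 87.6
[187. 146.] 464 z [   1.3   50.5   55.5 1191.9]
   contour@ 46 [596.9 167.9] [55.4 54.9] -2.6
   contour@ 52 [595.9 167. ] [55.2 54.6] -2.6
   contour@ 58 [594.8 166. ] [54.9 54.3] -2.6
   contour@ 95 [588.4 160.4] [53.1 52.5] -2.6
   top pts 301 [502.  105.2] [298.   70.5] 33.5
[218. 214.] 768 z [ 1.7  5.9 13.7 16.1]
   contour@ 12 [437.4  95.7] [66.8 66.6] 72.2
   top pts 406 [425.9  59.8] [143.5  66.6] 72.4
[292. 216.] 827 z [ 0.9  5.5 12.7 14.9]
   contour@ 12 [433.8 -82.1] [76.5 74.1] 0.1
   top pts 512 [434.3 -63.3] [112.2  76.8] 88.8
[497. 207.] 161 z [ 9.8 13.6 18.4 20.7]
   contour@ 12 [ 458.9 -569. ] [76.  15.5] 68.4
   top pts 148 [ 437.8 -303.2] [597.8  40. ] -86.0
[489. 223.] 230 z [ 8.3 13.  16.8 18.6]
   contour@ 12 [ 419.4 -549.2] [102.8  17.6] 37.4
   top pts 211 [ 418.9 -549.2] [102.5  16.3] 38.9
cand 658 1191.9386116652215 [ 420.6 -146. ] [277.  59.] -68.4
tum 402 1191.9386116652215 [441.1 130.3] [280.9  59.8] 84.2
blue 561 1191.9386116652215 [ 377.5 -139.8] [261.5  89.9] 67.5
```

View pics/c0.png

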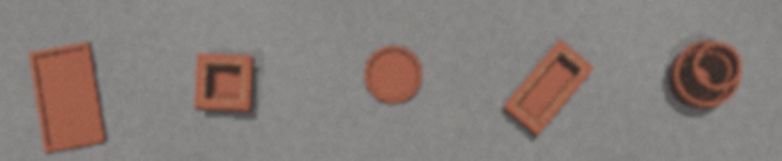

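The crop shows the oblong tray at left, then the square pot (open, upright), the small saucer, the clay oblong pot, and the slim pot inside the wide pot at right. That confirms the choices. I'll move over the nest now.

Units first: shifts go in shares of 50 mm and turns go in shares of 4 rad. So 43 mm is 0.86, -6.7 mm is -0.134.

```bash
cat > d.py <<'E'
import sys,numpy as np
from station import env
# usage: d.py x y z [yaw_deg of tool x] -> deltas in tool axes
o=env.get_obs(); R=np.array(o["tool_rot"]); p=np.array(o["position"])
a=[float(v) for v in sys.argv[1:]]
yaw=np.degrees(np.arctan2(R[1,0],R[0,0]))
print("t",round(o["time"],2),"pos",np.round(p,1),"yaw",round(yaw,2),"tilt",np.round(R[:2,2],4),"w",round(o["grip_width"],1),"F",np.round(o["force"],1),"j",np.round(o["joint_positions"],2))
if a: print("tool delta",np.round(R.T@(np.array(a[:3])-p),1))
if len(a)>3:
    d=(a[3]-yaw+90)%180-90; print("turn about tool z (rad)",round(-np.radians(d),3))
E
echo '[[85,0.86,-0.134,0,0],[85,0.86,-0.134,0,0],[85,0.86,-0.134,0,0],[85,0.86,-0.134,0,0],[85,0.86,-0.134,0,0],[85,0.86,-0.134,0,0],[85,0.86,-0.134,0,0],[85,0.86,-0.134,0,0],[85,0.86,-0.134,0,0],[85,0.86,-0.134,0,0],[85,0.86,-0.134,0,0],[85,0.86,-0.134,0,0],[85,0,0,0,0],[85,0,0,0,0],[85,0,0,0,0]]' > m.json && python3 -m jog m.json 40
python3 - <<'E'
from h import *
from station import grab_frame
f=dict(np.load("top0.npz")); P=cloud(f); P[f["depth"]<=0]=0
for lo,hi in ((86,102),(53,63)):
    q=P[120:165,370:420].reshape(-1,3); q=q[(q[:,2]>lo)&(q[:,2]<hi)]; print(lo,len(q),rect(q[:,:2]),cv2.minEnclosingCircle(q[:,:2].astype(np.float32)))
for n,(x0,x1,y0,y1) in dict(cand=(345,390,180,225),tum=(135,180,185,230),blue=(340,382,230,285)).items():
    q=P[y0:y1,x0:x1].reshape(-1,3); q=q[(q[:,2]>25)&(q[:,2]<100)]; print(n,len(q),q[:,2].max(),*rect(q[:,:2]))
w=grab_frame("wrist"); np.savez("w1.npz",**w); cv2.imwrite("pics/w1.png",w["color"][:,:,::-1])
R,t=cam(w); print("wristcam",-R.T@t, w["fx"])
E
python3 d.py 600 -318 231
```

```text
time: 1.6
position: [601.3, -318.8, 230.9]
tool_rot: [[0.975, 0.222, -0.001], [0.222, -0.975, 0.0], [-0.001, -0.0, -1.0]]
force: [0.8, -0.3, -0.3]
grip_width: 84.7
grip_force: 0.0
86 150 (array([ 607.2, -321. ]), array([47.4, 45.8]), -40.4) ((607.7212524414062, -321.1392517089844), 24.14667320251465)
53 154 (array([ 603.4, -318.7]), array([67. , 59.3]), 45.6) ((606.5864868164062, -322.1739807128906), 34.44522476196289)
cand 630 82.15578818684908 [ 460.3 -247.5] [58.3 57.9] -1.3
tum 359 82.96428351345389 [452.7 240.2] [59.6 58.9] 89.5
blue 523 51.9437707159518 [ 336.8 -238.2] [90. 48.] -22.1
wristcam [ 676.16609359 -300.69422944  373.61397918] 265.3896462828155
t 1.65 pos [ 601.1 -319.1  231.4] yaw 12.8 tilt [-0.0006 -0.0001] w 84.9 F [-0.6 -0.8  0.8] j [-0.6   0.64  1.03 -0.    1.47  0.75]
tool delta [-0.8 -1.4  0.4]
```

View pics/w1.png

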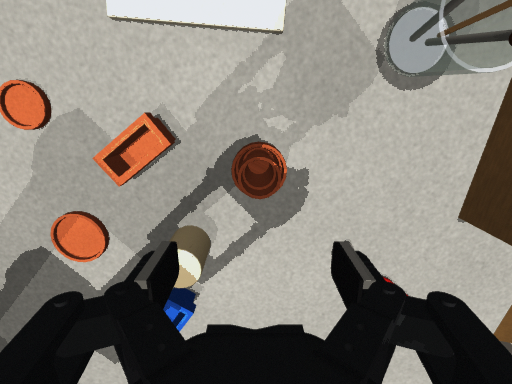

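The wrist view shows the slim pot's dark mouth inside the wide pot at (259,170), with the candle at (190,258) and the blue trough at (178,308) clear of the fingers. Next I'll measure the nest from this view.

```bash
python3 - <<'E'
from h import *
w=dict(np.load("w1.npz")); P=cloud(w); P[w["depth"]<=0]=0; m=clay(w)
def blob(x0,x1,y0,y1,lo,hi):
    M=np.zeros_like(m);M[y0:y1,x0:x1]=m[y0:y1,x0:x1]
    q=P[M];q=q[(q[:,2]>lo)&(q[:,2]<hi)]
    return len(q),np.round(np.median(q[:,2]),1),rect(q[:,:2]),np.round(cv2.minEnclosingCircle(q[:,:2].astype(np.float32))[0],1)
print("slim",blob(225,295,135,205,88,102))
print("wide",blob(225,295,135,205,52,62))
print("obl",blob(85,185,105,195,40,52))
print("ssauc",blob(0,58,70,135,8,18)); print("wsauc",blob(45,115,200,270,8,18))
E
python3 d.py 606 -321 63
```

```text
slim (547, np.float64(94.7), (array([ 609.3, -321. ]), array([47. , 46.6]), 58.3), array([ 609.1, -321. ]))
wide (504, np.float64(57.7), (array([ 612.3, -320. ]), array([66.9, 59. ]), -73.5), array([ 608.5, -321.1]))
obl (1547, np.float64(45.9), (array([ 595.5, -162.8]), array([91., 46.]), -40.0), array([ 595.5, -163.1]))
ssauc (648, np.float64(11.4), (array([614.7,  -6.1]), array([60.7, 58.2]), -4.4), array([614.9,  -4.7]))
wsauc (608, np.float64(11.4), (array([436.7, -81.2]), array([81. , 80.1]), -52.6), array([436. , -81.2]))
t 1.65 pos [ 601.1 -319.1  231.4] yaw 12.8 tilt [-0.0006 -0.0001] w 84.9 F [-0.6 -0.8  0.8] j [-0.6   0.64  1.03 -0.    1.47  0.75]
tool delta [  4.4   2.9 168.4]
```

```bash
echo '[[85,0.146,0.07,0.8,0],[85,0,0,0.8,0],[85,0,0,0.8,0],[85,0,0,0.5,0],[85,0,0,0.3,0],[85,0,0,0.2,0],[85,0,0,0,0],[85,0,0,0,0],[45,0,0,0,0],[45,0,0,0,0],[45,0,0,0,0],[45,0,0,0,0],[45,0,0,0,0],[45,0,0,0,0],[45,0,0,0,0],[45,0,0,0,0]]' > m.json && python3 -m jog m.json 40; python3 d.py
```

```text
time: 3.25
position: [610.6, -320.5, 62.6]
tool_rot: [[0.975, 0.223, 0.002], [0.223, -0.975, -0.001], [0.001, 0.002, -1.0]]
force: [-0.7, 0.1, 6.8]
grip_width: 46.1
grip_force: 40.8
t 3.25 pos [ 610.6 -320.5   62.6] yaw 12.88 tilt [ 0.0018 -0.0012] w 46.1 F [-0.7  0.1  6.8] j [-0.59  0.79  1.21 -0.    1.13  0.75]
```

To row units: -25 mm is -0.5, -20 mm is -0.4.

```bash
echo '[[45,0,0,-0.08,0],[45,0,0,-0.16,0],[45,0,0,-0.24,0],[45,0,0,-0.32,0],[45,0,0,-0.4,0],[45,0,0,-0.5,0],[45,0,0,-0.5,0],[45,0,0,0,0],[45,0,0,0,0]]' > m.json && python3 -m jog m.json ; python3 - <<'E'
from h import *
from station import grab_frame
w=grab_frame("wrist"); np.savez("w2.npz",**w); cv2.imwrite("pics/w2.png",w["color"][:,:,::-1])
P=cloud(w);P[w["depth"]<=0]=0;m=clay(w)
q=P[m];q=q[(np.abs(q[:,0]-609)<45)&(np.abs(q[:,1]+321)<45)]
for lo,hi in((52,62),(180,225)):
    s=q[(q[:,2]>lo)&(q[:,2]<hi)]; print(len(s), len(s) and (np.median(s[:,2]),rect(s[:,:2])))
E
python3 d.py 614.8 -5.5 170
```

```text
time: 4.15
position: [610.1, -320.2, 171.9]
tool_rot: [[0.975, 0.223, 0.001], [0.223, -0.975, -0.001], [0.001, 0.001, -1.0]]
force: [-0.2, -0.1, -1.1]
grip_width: 45.8
grip_force: 41.1
612 (np.float64(57.76047198992687), (array([ 614.8, -319.6]), array([66.9, 54. ]), -77.0))
5981 (np.float64(198.13865330518632), (array([ 608. , -319.5]), array([48.6, 46.1]), 13.8))
t 4.2 pos [ 609.6 -319.9  170.5] yaw 12.88 tilt [-0.0011  0.0007] w 45.9 F [-0.1  0.1 -1.7] j [-0.59  0.69  1.09 -0.    1.35  0.75]
tool delta [  75.2 -305.3    0.7]
```

View pics/w2.png

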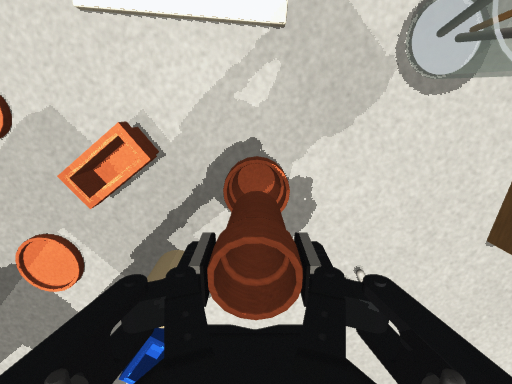

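The slim pot is held upright between the fingers at (255,277), and the wide pot stands behind it at (257,185), now empty. Next I carry the slim pot to the small saucer.

To row units: -36 mm is -0.72, -34 mm is -0.68.

```bash
echo '[[45,0.1,-0.38,0,0],[45,0.18,-0.72,0,0],[45,0.18,-0.72,0,0],[45,0.18,-0.72,0,0],[45,0.18,-0.72,0,0],[45,0.18,-0.72,0,0],[45,0.18,-0.72,0,0],[45,0.18,-0.72,0,0],[45,0.16,-0.68,0,0],[45,0,0,0,0],[45,0,0,0,0],[45,0,0,0,0]]' > m.json && python3 -m jog m.json; python3 - <<'E'
from h import *
from station import grab_frame
w=grab_frame("wrist"); np.savez("w3.npz",**w)
P=cloud(w);P[w["depth"]<=0]=0;m=clay(w);q=P[m]
print("z hist",np.histogram(q[:,2],bins=[0,9,18,30,60,100,150,190,220]))
s=q[(abs(q[:,0]-615)<45)&(abs(q[:,1]+5.5)<45)]
for lo,hi in((9,18),(193,215)):
    a=s[(s[:,2]>lo)&(s[:,2]<hi)]; print(len(a), len(a) and (rect(a[:,:2]),cv2.minEnclosingCircle(a[:,:2].astype(np.float32))))
E
python3 d.py 615.5 -5.5 70
```

```text
time: 5.4
position: [615.8, -6.7, 170.3]
tool_rot: [[0.975, 0.222, -0.002], [0.222, -0.975, -0.0], [-0.002, -0.0, -1.0]]
force: [-0.1, -0.2, -1.4]
grip_width: 46.0
grip_force: 41.4
z hist (array([3436, 1892, 1195, 6688,    0,  863, 3931, 4217]), array([  0,   9,  18,  30,  60, 100, 150, 190, 220]))
510 ((array([619.1,  -2.2]), array([60.2, 52.2]), -72.3), ((615.2041625976562, -3.8668007850646973), 30.699195861816406))
3693 ((array([617. ,  -1.6]), array([59. , 47.6]), 56.4), ((611.556396484375, 2.3743772506713867), 33.24234390258789))
t 5.45 pos [615.9  -7.1 170.6] yaw 12.81 tilt [-0.0012 -0.0002] w 45.9 F [ 0.  -0.1 -1.2] j [-0.14  0.56  1.35 -0.    1.24  1.21]
tool delta [ 1.000e-01 -1.600e+00  1.006e+02]
```

To row units: 35 mm is 0.7, 25 mm is 0.5.

```bash
echo '[[45,0,-0.04,0.5,0],[45,0,0,0.7,0],[45,0,0,0.5,0],[45,0,0,0.2,0],[45,0,0,0.08,0],[45,0,0,0.06,0],[45,0,0,0.04,0],[45,0,0,0.02,0],[45,0,0,0.02,0],[45,0,0,0,0],[45,0,0,0,0]]' > m.json && python3 -m jog m.json; python3 d.py
```

```text
time: 6.55
position: [615.8, -3.9, 65.6]
tool_rot: [[0.975, 0.223, 0.0], [0.223, -0.975, -0.0], [0.0, 0.0, -1.0]]
force: [-0.5, -0.0, -1.1]
grip_width: 45.8
grip_force: 41.4
t 6.55 pos [615.8  -3.9  65.6] yaw 12.89 tilt [ 0.0005 -0.0001] w 45.8 F [-0.5 -0.  -1.1] j [-0.13  0.67  1.46 -0.    1.01  1.22]
```

To row units: 1 mm is 0.02, 0.7 mm is 0.014.

```bash
echo '[[45,0,0,0.02,0],[45,0,0,0.014,0],[45,0,0,0.014,0],[45,0,0,0,0]]' > m.json && python3 -m jog m.json; python3 d.py
```

```text
time: 6.95
position: [615.7, -4.0, 62.7]
tool_rot: [[0.975, 0.223, -0.0], [0.223, -0.975, -0.0], [-0.0, 0.0, -1.0]]
force: [0.8, -0.5, -1.6]
grip_width: 45.9
grip_force: 41.4
t 6.95 pos [615.7  -4.   62.7] yaw 12.88 tilt [-0.0002 -0.0001] w 45.9 F [ 0.8 -0.5 -1.6] j [-0.13  0.67  1.46 -0.    1.01  1.22]
```

To row units: 0.5 mm is 0.01.

```bash
echo '[[45,0,0,0.01,0],[45,0,0,0.01,0],[45,0,0,0,0]]' > m.json && python3 -m jog m.json|grep -E 'pos|force'; echo '[[45,0,0,0.01,0],[45,0,0,0.006,0],[45,0,0,0,0]]' > m.json && python3 -m jog m.json|grep -E 'pos|force'
```

```text
position: [616.1, -4.0, 62.6]
force: [-0.6, -1.2, 4.3]
grip_force: 41.7
position: [616.5, -4.0, 62.5]
force: [-1.2, 0.5, 10.2]
grip_force: 42.0
```

To row units: -50 mm is -1, -30 mm is -0.6.

```bash
echo '[[50,0,0,-0.01,0],[52,0,0,0,0],[58,0,0,0,0],[70,0,0,0,0],[85,0,0,0,0],[85,0,0,0,0],[85,0,0,0,0],[85,0,0,-0.2,0],[85,0,0,-0.6,0],[85,0,0,-1,0],[85,0,0,-1,0],[85,0,0,-0.56,0],[85,0,0,0,0],[85,0,0,0,0]]' > m.json && python3 -m jog m.json|grep -E 'pos|force|wid'; python3 - <<'E'
from h import *
from station import grab_frame
w=grab_frame("wrist"); np.savez("w4.npz",**w); cv2.imwrite("pics/w4.png",w["color"][:,:,::-1])
P=cloud(w);P[w["depth"]<=0]=0;m=clay(w);q=P[m]
s=q[(abs(q[:,0]-615)<45)&(abs(q[:,1]+5.5)<45)]
for lo,hi in((8,18),(88,102)):
    a=s[(s[:,2]>lo)&(s[:,2]<hi)]; print(len(a), np.median(a[:,2]),rect(a[:,:2]),cv2.minEnclosingCircle(a[:,:2].astype(np.float32)))
for n,c,lo,hi in (("obl",(595.5,-163),40,52),("sqpot",(598,167),46,58),("wsauc",(436,-81),8,18),("sqtray",(440,95),8,18)):
    a=q[(np.hypot(q[:,0]-c[0],q[:,1]-c[1])<70)&(q[:,2]>lo)&(q[:,2]<hi)]
    print(n,len(a),len(a) and rect(a[:,:2]))
E
python3 d.py 608.7 -321 80
```

```text
position: [615.7, -4.0, 230.5]
force: [-0.8, -0.4, -1.3]
grip_width: 84.6
grip_force: 0.0
516 11.262354061745937 (array([621.9,  -1.5]), array([59.9, 46.4]), -76.8) ((615.429443359375, -3.38212513923645), 30.474363327026367)
538 94.73531084674674 (array([614.4,  -4.8]), array([47.3, 46.1]), 13.6) ((614.3486328125, -4.415765285491943), 23.856420516967773)
obl 1391 (array([ 595.9, -162.4]), array([90.3, 47.2]), -40.3)
sqpot 1432 (array([599.2, 169. ]), array([57.1, 56.5]), 87.8)
wsauc 486 (array([437.5, -80.2]), array([80.7, 80.3]), -87.5)
sqtray 324 (array([439.9,  97.2]), array([70.7, 70. ]), -17.5)
t 9.0 pos [615.1  -3.9 229.1] yaw 12.88 tilt [-0.0012  0.    ] w 84.8 F [ 0.7 -1.4 -0.4] j [-0.13  0.51  1.26 -0.    1.37  1.22]
tool delta [-76.8 307.7 149.1]
```

View pics/w4.png

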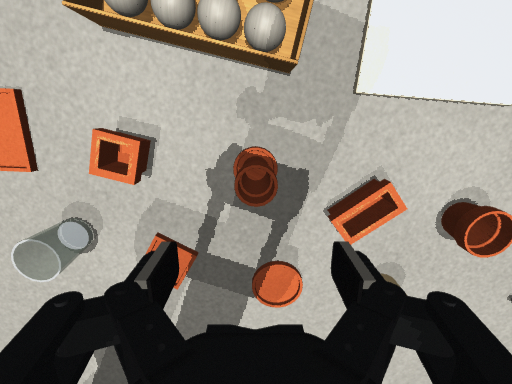

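The slim pot stands upright in the small saucer at (256,180), about 1 mm off centre with its top at z = 94.7. The wide pot at (480,230) is empty, so it comes next.

To row units: 40 mm is 0.8, 18 mm is 0.36.

```bash
echo '[[85,-0.1,0.36,0,0],[85,-0.2,0.8,0,0],[85,-0.2,0.8,0,0],[85,-0.2,0.8,0,0],[85,-0.2,0.8,0,0],[85,-0.2,0.8,0,0],[85,-0.2,0.8,0,0],[85,-0.2,0.8,0,0],[85,-0.04,0.2,0,0],[85,0,0,0,0],[85,0,0,0,0]]' > m.json && python3 -m jog m.json|grep pos; cat > b.py <<'E'
from h import *
from station import grab_frame
import sys
def look(name,items):
    w=grab_frame("wrist"); np.savez(name+".npz",**w)
    P=cloud(w);P[w["depth"]<=0]=0;q=P[clay(w)]
    for n,x,y,r,lo,hi in items:
        a=q[(np.hypot(q[:,0]-x,q[:,1]-y)<r)&(q[:,2]>lo)&(q[:,2]<hi)]
        if len(a)>20: print(n,len(a),np.round(np.median(a[:,2]),1),rect(a[:,:2]),np.round(cv2.minEnclosingCircle(a[:,:2].astype(np.float32))[0],1))
        else: print(n,len(a))
E
python3 -c "
from b import *
look('w5',[('wide',608.7,-321,50,53,63)])"; python3 d.py 608.7 -321 25
```

```text
position: [609.1, -320.2, 228.4]
wide 590 57.7 (array([ 608.3, -321. ]), array([67. , 66.4]), 40.5) [ 608.5 -321.1]
t 10.15 pos [ 609.4 -319.7  228.9] yaw 12.96 tilt [-0.0012  0.0014] w 84.9 F [-0.8 -0.1  0.2] j [-0.59  0.66  1.    0.    1.48  0.75]
tool delta [ -0.8   1.5 203.9]
```

To row units: 50 mm is 1, 40 mm is 0.8.

```bash
echo '[[85,0,0.03,0.8,0],[85,0,0,1,0],[85,0,0,1,0],[85,0,0,0.6,0],[85,0,0,0.4,0],[85,0,0,0.2,0],[85,0,0,0.14,0],[85,0,0,0,0],[85,0,0,0,0],[64,0,0,0,0],[64,0,0,0,0],[64,0,0,0,0],[64,0,0,0,0],[64,0,0,0,0],[64,0,0,0,0]]' > m.json && python3 -m jog m.json 40|grep -E 'pos|force|wid'; echo '[[64,0,0,-0.06,0],[64,0,0,-0.1,0],[64,0,0,-0.2,0],[64,0,0,-0.4,0],[64,0,0,-0.6,0],[64,0,0,-0.6,0],[64,0,0,-0.24,0],[64,0,0,0,0],[64,0,0,0,0]]' > m.json && python3 -m jog m.json|grep -E 'pos|force|wid'; python3 d.py 436.5 -81 130
```

```text
position: [610.3, -323.3, 24.8]
force: [-1.6, 2.1, 5.9]
grip_width: 65.9
grip_force: 43.2
position: [609.1, -322.5, 131.4]
force: [-0.4, 0.7, -1.8]
grip_width: 66.1
grip_force: 45.1
t 12.55 pos [ 609.1 -322.5  131.4] yaw 12.88 tilt [-0.0015  0.0009] w 66.1 F [-0.4  0.7 -1.8] j [-0.6   0.73  1.14 -0.    1.27  0.75]
tool delta [-114.4 -273.9    1.9]
```

To row units: -35 mm is -0.7, -34 mm is -0.68.

```bash
echo '[[64,-0.14,-0.34,0,0],[64,-0.29,-0.7,0,0],[64,-0.29,-0.7,0,0],[64,-0.29,-0.7,0,0],[64,-0.29,-0.7,0,0],[64,-0.29,-0.7,0,0],[64,-0.29,-0.7,0,0],[64,-0.28,-0.68,0,0],[64,-0.1,-0.26,0,0],[64,0,0,0,0],[64,0,0,0,0]]' > m.json && python3 -m jog m.json|grep -E 'pos|force'; python3 -c "
from b import *
look('w6',[('wsauc',436.5,-81,50,8,18),('pottop',436.5,-81,60,155,172)])"; python3 d.py 437.2 -81 36
```

```text
position: [438.8, -81.3, 132.2]
force: [0.5, -0.5, -2.0]
grip_force: 45.2
wsauc 781 11.8 (array([446.3, -78.6]), array([80.4, 61.2]), -77.1) [436.7 -80.8]
pottop 5023 164.0 (array([438.7, -80.3]), array([66.6, 65.2]), -76.7) [437.3 -80.7]
t 13.7 pos [439.1 -81.7 132.2] yaw 12.87 tilt [ 0.0002 -0.0004] w 66.6 F [ 0.3 -0.5 -1. ] j [-0.36  0.32  1.87 -0.    0.95  0.99]
tool delta [-1.7 -1.1 96.2]
```

To row units: 35 mm is 0.7, 30 mm is 0.6.

```bash
echo '[[64,-0.02,0,0.6,0],[64,0,0,0.7,0],[64,0,0,0.4,0],[64,0,0,0.16,0],[64,0,0,0.06,0],[64,0,0,0.03,0],[64,0,0,0.02,0],[64,0,0,0.014,0],[64,0,0,0.01,0],[64,0,0,0,0],[64,0,0,0,0]]' > m.json && python3 -m jog m.json|grep -E 'pos|force'; echo '[[64,0,0,0.01,0],[64,0,0,0.01,0],[64,0,0,0,0]]' > m.json && python3 -m jog m.json|grep -E 'pos|force'
```

```text
position: [437.5, -81.2, 33.1]
force: [0.2, 0.3, -2.1]
grip_force: 45.4
position: [437.4, -81.2, 31.8]
force: [0.1, 0.2, -1.7]
grip_force: 45.4
```

To row units: 0.6 mm is 0.012, 0.4 mm is 0.008.

```bash
for i in 1 2; do echo '[[64,0,0,0.012,0],[64,0,0,0.008,0],[64,0,0,0,0]]' > m.json && python3 -m jog m.json|grep -E 'pos|force'; done
```

```text
position: [437.3, -81.2, 30.8]
force: [0.1, 0.2, -0.7]
grip_force: 45.4
position: [437.5, -81.2, 29.9]
force: [0.2, 1.2, 0.0]
grip_force: 45.4
```

To row units: 0.4 mm is 0.008.

```bash
echo '[[64,0,0,0.008,0],[64,0,0,0.008,0],[64,0,0,0,0]]' > m.json && python3 -m jog m.json|grep -E 'pos|force';echo '[[64,0,0,0.008,0],[64,0,0,0.008,0],[64,0,0,0,0]]' > m.json && python3 -m jog m.json|grep -E 'pos|force'
```

```text
position: [437.5, -81.1, 29.8]
force: [-2.7, -0.0, 9.0]
grip_force: 45.9
position: [437.5, -81.1, 29.7]
force: [-5.5, 2.3, 19.2]
grip_force: 46.4
```

To row units: -50 mm is -1, -30 mm is -0.6.

```bash
echo '[[66,0,0,-0.024,0],[70,0,0,0,0],[76,0,0,0,0],[85,0,0,0,0],[85,0,0,0,0],[85,0,0,0,0],[85,0,0,-0.2,0],[85,0,0,-0.6,0],[85,0,0,-1,0],[85,0,0,-1,0],[85,0,0,-1,0],[85,0,0,-0.2,0],[85,0,0,0,0],[85,0,0,0,0]]' > m.json && python3 -m jog m.json|grep -E 'pos|force|wid'; python3 -c "
from b import *
look('w7',[('wsauc',436.5,-81,50,8,18),('pot',436.5,-81,50,56,68)])"; python3 d.py 599.2 168.7 230 -2.3
```

```text
position: [436.6, -80.8, 228.5]
force: [-0.3, 0.5, -0.7]
grip_width: 85.0
grip_force: 0.0
wsauc 1245 10.6 (array([444.4, -78.7]), array([79.1, 64.1]), -75.2) [438.1 -80.8]
pot 650 62.7 (array([436. , -80.4]), array([67.1, 66.6]), -9.8) [435.8 -80.2]
t 17.75 pos [436.4 -80.8 227.9] yaw 12.88 tilt [-0.0032  0.0011] w 84.9 F [-0.2  0.1 -0.2] j [-0.36  0.2   1.73 -0.    1.21  0.99]
tool delta [ 214.3 -206.9   -2.4]
turn about tool z (rad) 0.265
```

To row units: 33 mm is 0.66, -32 mm is -0.64, 0.133 rad is 0.0333.

```bash
echo '[[85,0.36,-0.34,0,0],[85,0.66,-0.64,0,0],[85,0.66,-0.64,0,0],[85,0.66,-0.64,0,0],[85,0.66,-0.64,0,0],[85,0.66,-0.64,0,0],[85,0.62,-0.6,0,0],[85,0,0,0,0.0333],[85,0,0,0,0.033],[85,0,0,0,0],[85,0,0,0,0]]' > m.json && python3 -m jog m.json|grep -E 'pos'; python3 -c "
from b import *
look('w8',[('sqpot',599.2,168.7,55,47,58),('sqtray',439,96.5,60,8,18),('obtray',589,338,75,8,18),('slim',614,-5,40,88,102)])"; python3 d.py 599.2 168.7 22 -2.3
```

```text
position: [599.3, 168.1, 227.7]
sqpot 1245 52.0 (array([599.6, 169.2]), array([56. , 55.6]), 87.9) [599.7 169.2]
sqtray 621 11.7 (array([439.4,  97.2]), array([71.2, 71. ]), 72.7) [440.   97.8]
obtray 1047 11.9 (array([589.3, 340.5]), array([108.2,  65.3]), 10.6) [589.  339.9]
slim 766 94.2 (array([614.4,  -4. ]), array([47.3, 47.2]), 16.0) [614.   -3.9]
t 18.9 pos [599.5 168.  228.2] yaw -2.14 tilt [-0.0022 -0.0004] w 85.1 F [ 0.7 -0.7 -0.1] j [ 0.15  0.53  1.24 -0.    1.38  1.76]
tool delta [ 1.000e-01 -8.000e-01  2.062e+02]
turn about tool z (rad) 0.003
```

To row units: 50 mm is 1, 40 mm is 0.8.

```bash
echo '[[85,0,-0.02,0.8,0],[85,0,0,1,0],[85,0,0,1,0],[85,0,0,0.7,0],[85,0,0,0.4,0],[85,0,0,0.2,0],[85,0,0,0.1,0],[85,0,0,0,0],[85,0,0,0,0],[52,0,0,0,0],[52,0,0,0,0],[52,0,0,0,0],[52,0,0,0,0],[52,0,0,0,0],[52,0,0,0,0],[52,0,0,0,0]]' > m.json && python3 -m jog m.json 40|grep -E 'pos|force|wid'; echo '[[52,0,0,-0.06,0],[52,0,0,-0.1,0],[52,0,0,-0.2,0],[52,0,0,-0.4,0],[52,0,0,-0.6,0],[52,0,0,-0.6,0],[52,0,0,-0.24,0],[52,0,0,0,0],[52,0,0,0,0]]' > m.json && python3 -m jog m.json|grep -E 'pos|force|wid'; python3 d.py 439.6 97.3 130 -17.4
```

```text
position: [600.6, 169.4, 20.6]
force: [-1.4, -0.6, 5.6]
grip_width: 55.3
grip_force: 43.8
position: [599.3, 169.2, 128.4]
force: [0.1, -0.1, -2.0]
grip_width: 55.5
grip_force: 43.1
t 21.4 pos [599.3 169.2 128.4] yaw -2.3 tilt [-0.0016 -0.0003] w 55.5 F [ 0.1 -0.1 -2. ] j [ 0.15  0.61  1.38 -0.    1.16  1.76]
tool delta [-156.6   78.3   -1.3]
turn about tool z (rad) 0.263
```

To row units: -32 mm is -0.64, -17 mm is -0.34, 0.132 rad is 0.033.

```bash
echo '[[52,-0.34,0.16,0,0],[52,-0.64,0.32,0,0],[52,-0.64,0.32,0,0],[52,-0.64,0.32,0,0],[52,-0.64,0.32,0,0],[52,-0.22,0.12,0,0],[52,0,0,0,0.033],[52,0,0,0,0.033],[52,0,0,0,0],[52,0,0,0,0]]' > m.json && python3 -m jog m.json|grep -E 'pos'; python3 -c "
from b import *
look('w9',[('sqtray',439.6,97.3,60,8,18),('pot',439.6,97.3,50,154,164)])"; python3 d.py 439.6 97.3 32 -17.4
```

```text
position: [440.3, 97.6, 128.5]
sqtray 854 12.0 (array([449.7,  94. ]), array([70. , 48.5]), 72.5) [449.7  93.9]
pot 8030 159.9 (array([438.9,  99.1]), array([58.2, 57.7]), 72.9) [438.9  99.2]
t 22.45 pos [440.4  97.6 128.6] yaw -17.25 tilt [-0.0018 -0.0002] w 55.7 F [ 0.3  0.4 -1.5] j [ 0.05  0.33  1.86 -0.    0.95  1.92]
tool delta [-0.5  0.5 96.6]
turn about tool z (rad) 0.003
```

To row units: 35 mm is 0.7, 30 mm is 0.6.

```bash
echo '[[52,-0.01,0.02,0.6,0],[52,0,0,0.7,0],[52,0,0,0.4,0],[52,0,0,0.16,0],[52,0,0,0.08,0],[52,0,0,0.04,0],[52,0,0,0.02,0],[52,0,0,0.014,0],[52,0,0,0.01,0],[52,0,0,0.01,0],[52,0,0,0,0],[52,0,0,0,0]]' > m.json && python3 -m jog m.json|grep -E 'pos|force'; echo '[[52,0,0,0.01,0],[52,0,0,0.01,0],[52,0,0,0,0]]' > m.json && python3 -m jog m.json|grep -E 'pos|force'
```

```text
position: [440.2, 96.9, 27.9]
force: [1.1, -0.5, -1.3]
grip_force: 43.0
position: [440.1, 96.8, 26.7]
force: [1.0, -1.2, -1.6]
grip_force: 43.0
```

To row units: 0.5 mm is 0.01, 0.4 mm is 0.008.

```bash
for i in 1 2; do echo '[[52,0,0,0.01,0],[52,0,0,0.008,0],[52,0,0,0,0]]' > m.json && python3 -m jog m.json|grep -E 'pos|force'; done
```

```text
position: [440.1, 96.9, 25.8]
force: [-0.6, -0.0, -0.7]
grip_force: 43.0
position: [440.2, 96.9, 25.5]
force: [-2.1, -0.3, 7.0]
grip_force: 44.0
```

To row units: -50 mm is -1, -30 mm is -0.6.

```bash
echo '[[55,0,0,-0.01,0],[60,0,0,0,0],[70,0,0,0,0],[85,0,0,0,0],[85,0,0,0,0],[85,0,0,0,0],[85,0,0,-0.2,0],[85,0,0,-0.6,0],[85,0,0,-1,0],[85,0,0,-1,0],[85,0,0,-1,0],[85,0,0,-0.28,0],[85,0,0,0,0],[85,0,0,0,0]]' > m.json && python3 -m jog m.json|grep -E 'pos|force|wid'; python3 -c "
from b import *
look('w10',[('sqtray',439.6,97.3,60,8,18),('pot',439.6,97.3,50,52,63)])"; python3 d.py 595.7 -162.6 230 -40.2
```

```text
position: [439.5, 96.8, 229.1]
force: [-0.2, -0.7, -0.7]
grip_width: 84.8
grip_force: 0.0
sqtray 933 10.4 (array([439.7,  97.3]), array([70.1, 69. ]), 72.5) [439.9  97.7]
pot 1262 57.0 (array([439.1,  98.4]), array([56.3, 56. ]), -17.3) [439.2  98.9]
t 26.0 pos [439.2  96.8 228.3] yaw -17.43 tilt [-0.0025 -0.0002] w 85.0 F [ 0.1 -0.1 -0.1] j [ 0.05  0.21  1.72 -0.    1.22  1.92]
tool delta [227.  200.6  -2. ]
turn about tool z (rad) 0.397
```

Square pot is placed: 1.2 mm off centre, angle within 0.3°, top at z = 57. The oblong pot is next.

To row units: 35 mm is 0.7, 31 mm is 0.62, 0.14 rad is 0.035.

```bash
echo '[[85,0.34,0.3,0,0],[85,0.7,0.62,0,0],[85,0.7,0.62,0,0],[85,0.7,0.62,0,0],[85,0.7,0.62,0,0],[85,0.7,0.62,0,0],[85,0.7,0.62,0,0],[85,0,0,0,0.035],[85,0,0,0,0.035],[85,0,0,0,0.0293],[85,0,0,0,0],[85,0,0,0,0]]' > m.json && python3 -m jog m.json|grep -E 'pos'; python3 -c "
from b import *
look('w11',[('obl',595.7,-162.6,65,41,52)])"; python3 d.py 595.7 -162.6 15 -40.2
```

```text
position: [596.0, -162.7, 227.9]
obl 1401 46.0 (array([ 595.6, -162.7]), array([90.1, 46.1]), -40.2) [ 595.9 -162.9]
t 27.25 pos [ 596.2 -162.7  228.3] yaw -40.01 tilt [-0.002   0.0007] w 85.1 F [0.2 0.3 0.5] j [-0.39  0.52  1.25 -0.    1.37  1.88]
tool delta [0.000e+00 1.000e-01 2.133e+02]
turn about tool z (rad) 0.003
```

To row units: 50 mm is 1, 40 mm is 0.8.

```bash
echo '[[85,0,0,0.8,0],[85,0,0,1,0],[85,0,0,1,0],[85,0,0,0.7,0],[85,0,0,0.4,0],[85,0,0,0.2,0],[85,0,0,0.14,0],[85,0,0,0,0],[85,0,0,0,0],[42,0,0,0,0],[42,0,0,0,0],[42,0,0,0,0],[42,0,0,0,0],[42,0,0,0,0],[42,0,0,0,0],[42,0,0,0,0],[42,0,0,0,0]]' > m.json && python3 -m jog m.json 40|grep -E 'pos|force|wid'; echo '[[42,0,0,-0.06,0],[42,0,0,-0.1,0],[42,0,0,-0.2,0],[42,0,0,-0.4,0],[42,0,0,-0.8,0],[42,0,0,-0.8,0],[42,0,0,-0.64,0],[42,0,0,0,0],[42,0,0,0,0]]' > m.json && python3 -m jog m.json|grep -E 'pos|force|wid'; python3 d.py 589.2 340.2 170 10.6
```

```text
position: [596.9, -163.1, 18.4]
force: [-2.1, -0.0, 5.9]
grip_width: 45.4
grip_force: 42.6
position: [596.5, -162.9, 168.2]
force: [-0.5, -0.1, -2.6]
grip_width: 45.2
grip_force: 41.8
t 29.85 pos [ 596.5 -162.9  168.2] yaw -40.17 tilt [ 0.0011 -0.0005] w 45.2 F [-0.5 -0.1 -2.6] j [-0.39  0.56  1.34 -0.    1.23  1.88]
tool delta [-330.1 -379.7   -2.1]
turn about tool z (rad) -0.886
```

To row units: -32.2 mm is -0.644, -28 mm is -0.56, -0.14 rad is -0.035.

```bash
echo '[[42,-0.28,-0.32,0,0],[42,-0.56,-0.644,0,0],[42,-0.56,-0.644,0,0],[42,-0.56,-0.644,0,0],[42,-0.56,-0.644,0,0],[42,-0.56,-0.644,0,0],[42,-0.56,-0.644,0,0],[42,-0.56,-0.644,0,0],[42,-0.56,-0.644,0,0],[42,-0.56,-0.644,0,0],[42,-0.56,-0.644,0,0],[42,-0.56,-0.644,0,0],[42,-0.16,-0.19,0,0],[42,0,0,0,0],[42,0,0,0,-0.035],[42,0,0,0,-0.035],[42,0,0,0,-0.035],[42,0,0,0,-0.035],[42,0,0,0,-0.035],[42,0,0,0,-0.035]]' > m.json && python3 -m jog m.json|grep -E 'pos'; echo '[[42,0,0,0,-0.0115],[42,0,0,0,0],[42,0,0,0,0]]' > m.json && python3 -m jog m.json|grep pos; python3 -c "
from b import *
look('w12',[('obtray',589.2,340.2,75,8,18),('pot',589.2,340.2,60,190,203)])"; python3 d.py 589.2 340.2 30 10.6
```

```text
position: [589.3, 337.6, 166.3]
position: [589.4, 338.6, 166.8]
obtray 635 12.1 (array([619.5, 346.2]), array([63.9, 46.3]), -79.8) [619.3 346.3]
pot 6792 194.4 (array([592.9, 340.3]), array([82.6, 47.7]), 10.1) [595.1 340.9]
t 32.2 pos [589.4 338.9 166.9] yaw 10.45 tilt [-0.001  -0.0008] w 45.2 F [-0.3 -0.1 -2.2] j [ 0.41  0.68  1.13 -0.    1.33  1.8 ]
tool delta [  0.2  -1.4 136.9]
turn about tool z (rad) -0.003
```

To row units: 45 mm is 0.9, 35 mm is 0.7.

```bash
echo '[[42,0.01,-0.03,0.7,0],[42,0,0,0.9,0],[42,0,0,0.7,0],[42,0,0,0.28,0],[42,0,0,0.12,0],[42,0,0,0.06,0],[42,0,0,0.03,0],[42,0,0,0.016,0],[42,0,0,0.01,0],[42,0,0,0,0],[42,0,0,0,0]]' > m.json && python3 -m jog m.json|grep -E 'pos|force'; echo '[[42,0,0,0.01,0],[42,0,0,0.01,0],[42,0,0,0,0]]' > m.json && python3 -m jog m.json|grep -E 'pos|force'
```

```text
position: [589.7, 341.7, 27.1]
force: [-0.0, 0.3, -2.7]
grip_force: 41.9
position: [589.5, 341.7, 25.5]
force: [0.1, -0.4, -2.9]
grip_force: 41.9
```

To row units: 1.2 mm is 0.024, 0.5 mm is 0.01.

```bash
echo '[[42,0,0.024,0.01,0],[42,0,0,0.01,0],[42,0,0,0,0]]' > m.json && python3 -m jog m.json|grep -E 'pos|force'; echo '[[42,0,0,0.01,0],[42,0,0,0.008,0],[42,0,0,0,0]]' > m.json && python3 -m jog m.json|grep -E 'pos|force'
```

```text
position: [589.7, 340.4, 24.5]
force: [0.0, -0.5, -2.0]
grip_force: 41.9
position: [589.7, 340.4, 23.6]
force: [0.2, -0.6, -2.0]
grip_force: 41.9
```

To row units: 0.3 mm is 0.006.

```bash
echo '[[42,0,0,0.006,0],[42,0,0,0,0]]' > m.json && python3 -m jog m.json|grep -E 'pos|force'
```

```text
position: [589.8, 340.5, 23.5]
force: [0.4, -0.5, -2.6]
grip_force: 42.0
```

To row units: 0.4 mm is 0.008, 0.3 mm is 0.006.

```bash
echo '[[42,0,0,0.008,0],[42,0,0,0.006,0],[42,0,0,0,0]]' > m.json && python3 -m jog m.json|grep -E 'pos|force'
```

```text
position: [589.8, 340.5, 23.4]
force: [-2.3, -1.9, 4.1]
grip_force: 42.6
```

```bash
echo '[[47,0,0,-0.006,0],[50,0,0,0,0],[60,0,0,0,0],[75,0,0,0,0],[85,0,0,0,0],[85,0,0,0,0],[85,0,0,0,0],[85,0,0,-0.2,0],[85,0,0,-0.6,0],[85,0,0,-1,0],[85,0,0,-1,0],[85,0,0,-1,0],[85,0,0,-0.28,0],[85,0,0,0,0],[85,0,0,0,0]]' > m.json && python3 -m jog m.json|grep -E 'pos|force|wid'; python3 -c "
from b import *
look('w13',[('obtray',589.2,340.2,75,8,18),('pot',589.2,340.2,60,46,57)])
f=grab_frame('top');cv2.imwrite('pics/topend.png',f['color'][:,:,::-1])
f0=dict(np.load('top0.npz'))
for n,(x0,x1,y0,y1) in dict(cand=(345,390,180,225),tum=(135,180,185,230),blue=(340,382,230,285)).items():
    for g in (f0,f):
        P=cloud(g);P[g['depth']<=0]=0;q=P[y0:y1,x0:x1].reshape(-1,3);q=q[(q[:,2]>25)&(q[:,2]<100)];print(n,len(q),rect(q[:,:2]))
"
```

```text
position: [589.3, 340.3, 226.4]
force: [0.1, -0.3, -0.8]
grip_width: 85.0
grip_force: 0.0
obtray 1703 10.2 (array([589.9, 340.8]), array([107.2,  64. ]), 10.5) [589.3 340.6]
pot 1400 51.0 (array([589.5, 341.6]), array([89.9, 46.1]), 10.6) [589.8 341.9]
cand 630 (array([ 460.3, -247.5]), array([58.3, 57.9]), -1.3)
cand 631 (array([ 460.5, -247.8]), array([58.5, 58.5]), 1.2)
tum 359 (array([452.7, 240.2]), array([59.6, 58.9]), 89.5)
tum 356 (array([452.8, 240.1]), array([60. , 59.1]), -89.8)
blue 523 (array([ 336.8, -238.2]), array([90., 48.]), -22.1)
blue 524 (array([ 336.8, -238.1]), array([90.1, 47.1]), -22.3)
```

View pics/topend.png

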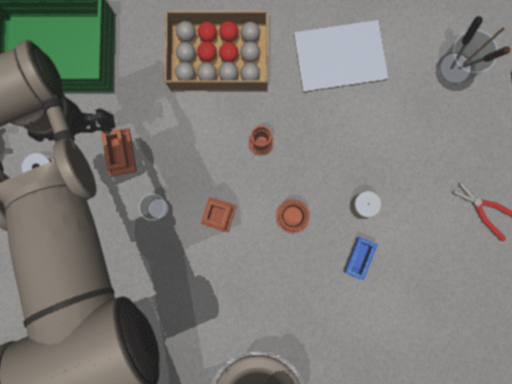

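The final top view shows all four pots upright in their own saucers and trays, at (261,138), (292,216), (219,214) and (120,152). The candle (367,204), tumbler (154,208) and blue trough (361,258) have not moved, so I'm handing in.

```bash
python3 -c "
from station import workorder
print(workorder.close_job())"
```

```text
the job is handed in; nothing more can be done
None
```

All four pots stand upright and centred to within about 2 mm in their own saucers or trays; the candle, tumbler and blue look-alike did not move, and the job is handed in (no verdict was returned).

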